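# Set and lock the spray-air regulator

## Robot

A 6-joint arm with a two-finger parallel gripper is mounted at the origin on the work surface. World frame = base frame: x ahead of the robot, y to its left, z up, the work surface at z = 0. Lengths are in m, angles in degrees, forces in N, time in s.
With the tool pointing down it reaches from about 0.25 to 0.725 m from the base axis. Payload 9.7 kg.
Tool frame: the origin (TCP) lies at the very end of the fingers, on their centre line; the grasp point (between the pads) lies 19 mm behind it (bot.grip_point_offset is the z of the grasp point in the tool frame, in m); z points along the fingers, x is the direction in which the jaws open and shut, and the axes are right-handed (so a half turn about z gives the same grasp; the last joint's range is limited). The gripper opens to 85 mm and grips with 20 to 120 N. Pads are 22 mm wide; open, the fingers measure 114 mm over their backs; the gripper's body (76 mm by 85 mm) begins 54 mm behind the grasp point. The pads swing forward as they close: fully open they stand 13 mm farther back than shut.
Start: joints at [66.52, 4.979, 10.078, 95.1, 0, 90], TCP at [0.219, 0.504, 0.231] pointing down, gripper open.
Joint ranges: [-179.16, 179.16], [-48.56, 103.87], [-65.8, 70.77], [-126.05, 130.52], [-82.76, 87.17], [-180, 180]. Speed limits (degrees/s): [127.2, 127.2, 147.25, 180, 180, 180].

## Interface

Orientations are given as [roll, pitch, yaw] about the fixed x, y, z axes, in that order (R = Rz(yaw) Ry(pitch) Rx(roll)).
In Python, from workcell import get_obs, viewer, job_done, bot gives the robot as it stands.
- The arm moves only by the shell command python3 -m handwheel 'ROWS' [FORCE]. ROWS is JSON, a list of rows, each a list of 5 numbers: the closure, from 0 (fully open) to 1 (shut), then the shift along the world's x, y, z in m, then the turn about the world's z in degrees. A call has 1 to 5 rows; each row is the pose to reach, as a shift and turn from the pose measured when the call began; what a row does not reach only later rows make up. A row lasts 1/10 s, in which the tool goes at most 50 mm and 8.59 degrees, less where a joint would pass 70% of its speed; a pose out of reach is approached as far as the arm can. A call with a gripper value outside its range is refused whole. The fingers move at their own pace and stop on an object; FORCE is the grip in N (left out, the last holds). Time passes only in rows, so rows that repeat a pose let the fingers close. It gives the time, the measured TCP pose, the force and the opening at its end, in the units of the state.
- get_obs(): the state, without advancing time (a new reading comes with each control period).
- viewer.camera(name): name is "scene" or "top" or "wrist"; returns a dict with "color" (420x560x3 uint8, blue, green, red), "K" (3x3 intrinsics, pixels), "origin" and "orientation" of the camera in the world. Camera axes: x right, y down, z forward; pixel columns grow to the right and rows downward; lengths in m; the calibration is good to about 2 mm. A picture is of the moment at which its call begins. There is no depth.
- job_done(): hands the job in, once; it reports no verdict.
The state is a dict: "time": time; "q": joint angles; "qd": joint speeds; "joint_efforts": joint torques, N m; "ee_pos": TCP position; "tcp_rot": TCP orientation; "wrist_force": force on the tool from outside, world axes, zero at the start; "torque": the same for the moment, N m; "opening": finger opening in m.
Only numpy, scipy, OpenCV 4.12 (cv2) and the standard library are available. Lean on these libraries where they do the work, as an engineer would, in place of code of your own. Each camera call takes 0.05 s, during which the arm holds its last target.

## Task

Set the air regulator on the craft table: turn its black knob until the white pointer is in the green band, feel there for the one spot where the knob comes up freely, and pull it straight up as far as it goes so that it stays locked out. Never force it: pull gently, and where it does not come up, ease off, turn a little and try again. Do not push the jars, pots and bottles about, and let go of the knob at the end.

Things in the scene. Friction and masses are not known exactly. Their poses are not given: they have to be found in the camera images.
- regulator: grey bench air regulator, fixed: a block 160 x 130 mm, 60 mm high, with a round gauge behind the knob reaching 80 mm above the table. Origin: on the knob's axis, at table height; z up, x towards the gauge
- collar: round aluminium dial collar, fixed on the block around the knob's axis: 78 mm diameter, 28 mm high, top face 88 mm above the table, with black ticks and one green band. Origin: on the axis at its underside (60 mm above the table); its x axis points at the middle of the green band. Knob or robot must not load it with more than 25 N, in pull or turn
- band_mid (a point): middle of the green band, on the collar's top face, 31 mm from the knob's axis. The band spans 0.43 rad either side. Unseen inside the collar is a lock ring with one notch, which frees the knob with the pointer at some angle up to 0.38 rad to either side of the band's middle: it differs each time and must be felt
- knob: black pointer knob on an upright axis: disc 41 mm across, 2 to 10 mm above the collar's top face, and on it an upright grip bar 41 mm long (its x), 14 mm wide (y), from 10 to 46 mm above that face, to be pinched from above. White end, top line and pointer at its +x end. Origin: on the axis, level with the collar's top face when pushed in; z up; x along the pointer
- knob_grip (a point): where to grip: on the knob's axis in the grip bar, 33 mm above the knob's origin (121 mm above the table when pushed in), 13 mm below the bar's top
- knob_turn (a joint): angle of the knob, rad, growing anticlockwise seen from above; 0 with the pointer along the regulator's x. It starts 0.5 to 0.95 rad clockwise of the band's middle, so turn it anticlockwise. Turning takes about 0.06 N m, and it stays where left
- knob_pull (a joint): how far the knob is pulled up, m; 0 = pushed in (start). Away from the notch it comes up 1 mm, then meets the ring, which gives only about 0.13 mm per N. Within 0.045 rad of the notch it slides up (about 3 N of drag) to a firm stop at 10 mm, cannot turn there, and stays up when let go
- jar_a: glass jar with a steel lid, 60 mm diameter, 75 mm high, stands beside the regulator; origin under its centre
- dropper: small white bottle, 34 mm diameter, 85 mm high, stands beside the regulator; origin under its centre
- pink_pot: pink painted pot, 80 mm diameter, 75 mm high; origin under its centre
- jar_b: glass jar with a steel lid, 60 mm diameter, 75 mm high; origin under its centre
- jar_c: glass jar with a dark lid, 60 mm diameter, 75 mm high; origin under its centre
- tub: pale pink open tub, 110 mm diameter, 100 mm high; origin under its centre
There are look-alikes about, which are no part of the job. Leave any turquoise look-alike of the regulator alone.

How it is judged (in metres and radians):
On the way, in this order (a step that is already met when the one before it is completed fails the run):
1. the knob, still pushed in, is turned so that its pointer is in the green band (angle between the x axis of knob and the x axis of collar, either way round below 0.46 rad and value of joint knob_pull below 0.004 m), for 0.1 s.
2. the knob is pulled up to its stop in the notch (angle between the x axis of knob and the x axis of collar, either way round below 0.46 rad and value of joint knob_pull above 0.008 m), for 0.2 s.
At the end, for the whole second after the job is handed in: the knob is pulled up at least 8 of its 10 mm and stays up, with its pointer within 0.46 rad of the middle of the green band (all of step 2); the robot touches nothing.
It fails at once if the knob is forced: more than 25 N between it (or the robot) and the dial collar with the lock ring inside (contact force between collar and anything else above 25 N).
It fails at once if a jar, pot, tub or bottle is pushed more than 30 mm or knocked over (distance of any of jar_a, dropper, pink_pot, jar_b, jar_c, tub from where it was at the start of the episode above 0.03 m or angle between any of jar_a, dropper, pink_pot, jar_b, jar_c, tub's own z axis and vertical above 0.5 rad).
It also fails if it takes over 67 s, if anything falls off the work surface, if the arm or the gripper's body presses on something with over 40 N, if the wrist force passes 120 N, or if a joint passes its speed limit or range.

## Working session

There is one attempt and no reset: what is moved stays moved. The work goes in short steps, Python scripts to look and compute and a shell command to move; the robot and the scene stay as the last step left them, time stands still between calls to the robot, and variables do not carry over. Pictures are saved under pics/ and viewed, and the job is handed in when it is done.

```bash
ls; mkdir -p pics
python3 - <<'E'
from workcell import get_obs, viewer, bot
import cv2,pickle
print(get_obs()); print(bot.grip_point_offset)
d={}
for n in ("scene","top","wrist"):
    c=viewer.camera(n); d[n]=c; cv2.imwrite(f"pics/{n}0.png",c["color"]); print(n,c["K"],c["origin"],c["orientation"])
pickle.dump(d,open("cams0.pkl","wb"))
E
```

```text
pics
{'time': 0.0, 'q': array([ 6.65193524e+01,  5.01072667e+00,  1.00356784e+01,  9.50984051e+01,
       -1.33970493e-03,  8.99992727e+01]), 'qd': array([ 0.01235204,  0.03052617, -0.06382087, -0.01317133,  0.06663946,
        0.08180323]), 'joint_efforts': array([ 1.08250009e-03, -5.20375657e+01,  4.64813590e+01,  1.57115911e-02,
        7.77516334e-05, -2.93967389e-05]), 'ee_pos': array([0.21906254, 0.50425834, 0.23059761]), 'tcp_rot': array([1.79998661e+02, 7.34534005e-02, 6.65200797e+01]), 'wrist_force': array([0.03119948, 0.65125412, 0.02130777]), 'torque': array([-0.03709471,  0.03010274, -0.06505187]), 'opening': 0.085307084282579}
-0.0187
scene [[530.31740093   0.         285.71694909]
 [  0.         530.31740093 217.21174383]
 [  0.           0.           1.        ]] [ 1.51395106 -0.36192814  1.01778268] [-130.2219521     1.2275278    70.00852625]
top [[447.82576797   0.         284.53262119]
 [  0.         447.82576797 208.57484366]
 [  0.           0.           1.        ]] [ 0.20154477 -0.02874326  1.46431348] [-168.50652426   -0.39723773  -89.10683038]
wrist [[328.8960346    0.         282.33628143]
 [  0.         328.8960346  211.003398  ]
 [  0.           0.           1.        ]] [0.15221659 0.53435764 0.37417409] [1.63475746e+02 5.11416963e-02 6.65304438e+01]
```

View pics/scene0.png

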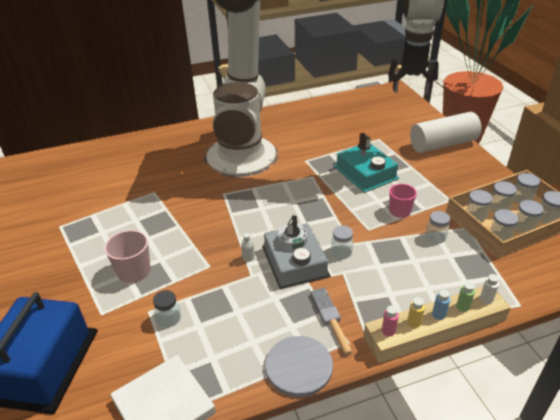

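View pics/top0.png

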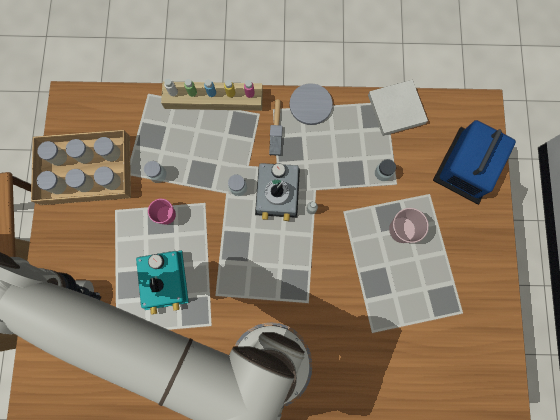

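View pics/wrist0.png

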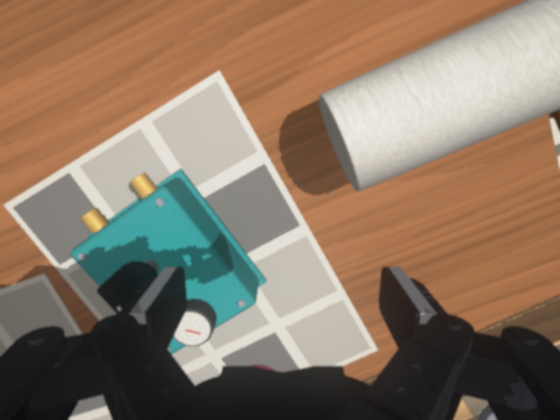

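The candidates are the grey regulator at top (277,190) / scene (296,245) and the turquoise look-alike at top (160,280) / scene (367,163), which also fills the wrist view. By the description I choose the grey one, and I'll check it in a close crop.

```bash
cat > h.py <<'E'
import numpy as np, cv2
from scipy.spatial.transform import Rotation as R
def ray(c,uv):
    d=np.linalg.inv(c["K"])@np.array([uv[0],uv[1],1.]); return np.array(c["origin"]),R.from_euler('xyz',c["orientation"],degrees=True).as_matrix()@d
def plane(c,uv,z):
    o,d=ray(c,uv); return o+d*(z-o[2])/d[2]
def proj(c,p):
    q=R.from_euler('xyz',c["orientation"],degrees=True).as_matrix().T@(np.array(p)-c["origin"]); q=c["K"]@q; return q[:2]/q[2]
E
python3 - <<'E'
import pickle,cv2,numpy as np
d=pickle.load(open("cams0.pkl","rb"))
a=cv2.resize(d["top"]["color"][150:230,240:330],None,fx=6,fy=6,interpolation=cv2.INTER_CUBIC)
b=cv2.resize(d["scene"]["color"][205:285,255:335],None,fx=6,fy=6,interpolation=cv2.INTER_CUBIC)
cv2.imwrite("pics/ca.png",a);cv2.imwrite("pics/cb.png",b)
from h import *
print(plane(d["top"],(277,190),.09),plane(d["scene"],(293,236),.09))
E
```

```text
[ 0.5405582  -0.00919622  0.09      ] [ 0.55399952 -0.0136982   0.09      ]
```

View pics/ca.png

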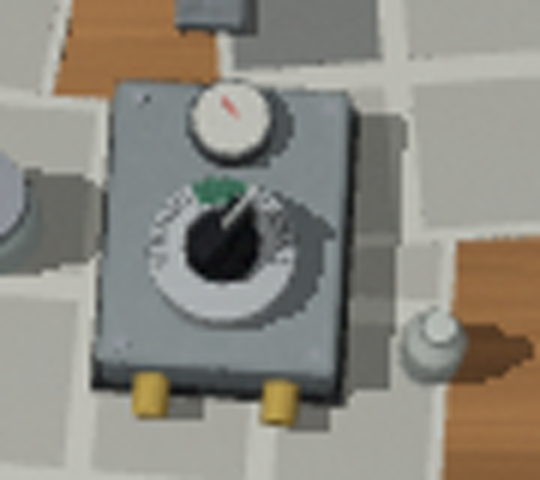

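View pics/cb.png

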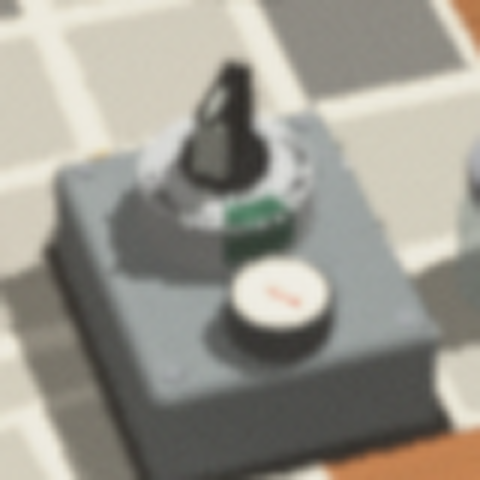

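The crops confirm it: grey block, black knob with white line at about top px (279,186), and green band at top px (276,182). The pointer is clockwise of the band. I'll work out the positions, then move over it.

```bash
python3 - <<'E'
import pickle
from h import *
d=pickle.load(open("cams0.pkl","rb"))
t=d["top"]; s=d["scene"]
C=plane(t,(277.3,191.3),.088); B=plane(t,(240+218/6,150+190/6),.088); P=plane(t,(240+252/6,150+191/6),.098)
C2=plane(s,(255+226/6,205+175/6),.088); B2=plane(s,(255+257/6,205+210/6),.088)
print(C,C2,B,B2,P)
f=lambda a,b:(np.degrees(np.arctan2(*(b-a)[1::-1])),np.hypot(*(b-a)[:2]))
print(f(C,B),f(C2,B2),f(C,P))
for n,p in dict(jar=((236.5,185),.075),drop=((313,204),.085)).items(): print(n,plane(t,*p))
E
python3 -m handwheel '[[0,0.03,-0.04,0.02,0],[0,0.06,-0.08,0.02,0],[0,0.09,-0.12,0.02,0],[0,0.12,-0.16,0.02,0],[0,0.15,-0.20,0.02,0]]'
```

```text
[ 0.53684004 -0.01019584  0.088     ] [ 0.54494201 -0.01125331  0.088     ] [ 0.56823657 -0.0065362   0.088     ] [ 0.57084333 -0.00671969  0.088     ] [ 0.56534109 -0.0245627   0.098     ]
(np.float64(6.64849606625427), np.float64(0.03160909958927327)) (np.float64(9.928154661606923), np.float64(0.02629510076998394)) (np.float64(-26.751835905165258), np.float64(0.031917339602001354))
jar [0.55846973 0.12080456 0.075     ]
drop [ 0.49836116 -0.12339638  0.085     ]
time: 0.65
ee_pos: [0.3677, 0.3054, 0.2507]
tcp_rot: [180.0, 0.1, 66.5]
wrist_force: [1.3, 0.8, 0.3]
opening: 0.0855
```

```bash
python3 -m handwheel '[[0,0.025,-0.042,0,0],[0,0.05,-0.084,0,0],[0,0.075,-0.126,0,0],[0,0.1,-0.168,0,0],[0,0.125,-0.21,0,0]]'
python3 -m handwheel '[[0,0.02,-0.04,0,0],[0,0.038,-0.08,0,0],[0,0.042,-0.107,0,0],[0,0.042,-0.107,0,0]]'
python3 - <<'E'
from workcell import get_obs, viewer
import cv2,pickle
o=get_obs();print(o["q"],o["ee_pos"],o["tcp_rot"])
d={n:viewer.camera(n) for n in ("wrist","top")};pickle.dump(d,open("cams1.pkl","wb"))
cv2.imwrite("pics/w1.png",d["wrist"]["color"])
E
```

```text
time: 1.15
ee_pos: [0.4933, 0.0934, 0.2506]
tcp_rot: [180.0, 0.0, 66.5]
wrist_force: [0.9, 0.9, -0.8]
opening: 0.0855
time: 1.55
ee_pos: [0.5356, -0.0167, 0.2498]
tcp_rot: [-180.0, 0.1, 66.3]
wrist_force: [-0.1, 0.1, -0.2]
opening: 0.0851
[-1.74227691e+00  3.56206086e+00  1.06479125e+01  9.71688405e+01
 -7.92105684e-02  2.19348518e+01] [ 0.53560361 -0.0166861   0.24981073] [-1.79952608e+02  1.04477066e-01  6.63229718e+01]
```

View pics/w1.png

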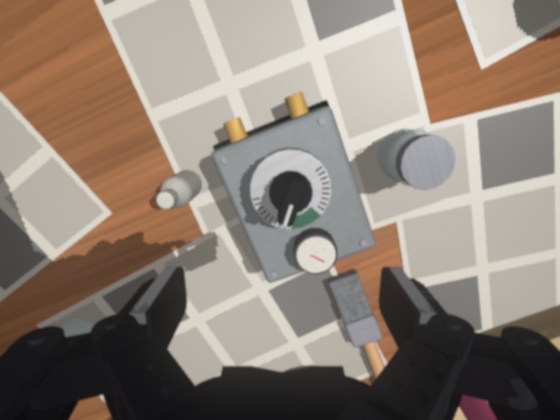

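The wrist view shows the collar centred near (290,188), the knob's white line near (288,215), the band near (307,218), the jar at (425,160) and the dropper at (175,192). I'll measure these from contours.

Run:
```python
import pickle
from h import *
d=pickle.load(open("cams1.pkl","rb"))
w=d["wrist"]; im=w["color"]; x0,y0,x1,y1=240,140,345,245
crop=im[y0:y1,x0:x1]; cv2.imwrite("pics/w1c.png",cv2.resize(crop,None,fx=5.5,fy=5.5,interpolation=cv2.INTER_CUBIC))
hsv=cv2.cvtColor(crop,cv2.COLOR_BGR2HSV)
def cen(m):
    n,l,st,c=cv2.connectedComponentsWithStats(m.astype(np.uint8)); i=1+np.argmax(st[1:,4]); return c[i]+[x0,y0],st[i]
g=(hsv[...,0]>65)&(hsv[...,0]<90)&(hsv[...,1]>110); gc,gs=cen(g); print("green",gc,gs,plane(w,gc,.088))
k=(hsv[...,2]<50); kc,ks=cen(k); print("black",kc,ks,plane(w,kc,.1))
```

```text
Traceback (most recent call last):
ValueError: attempt to get argmax of an empty sequence
```

View pics/w1c.png

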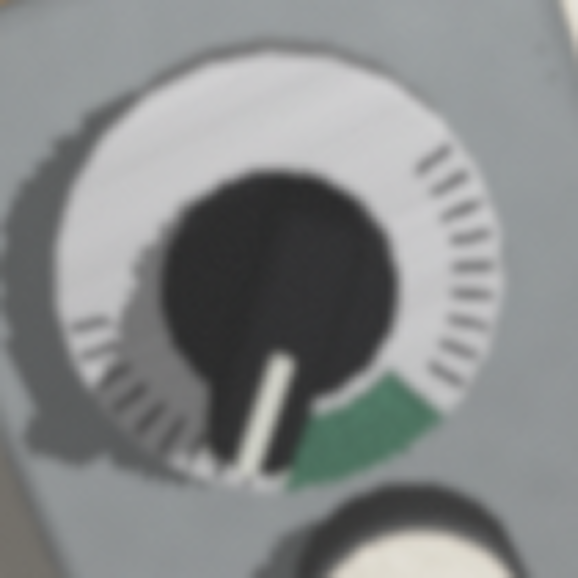

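Run:
```python
import pickle
from h import *
d=pickle.load(open("cams1.pkl","rb"))
w=d["wrist"]; im=w["color"]; x0,y0,x1,y1=240,140,345,245
crop=im[y0:y1,x0:x1]
b,g,r=[crop[...,i].astype(int) for i in range(3)]
def cen(m):
    n,l,st,c=cv2.connectedComponentsWithStats(m.astype(np.uint8)); i=1+np.argmax(st[1:,4]); return c[i]+[x0,y0],st[i]
gc,gs=cen((g-r>25)&(g>b)); print("green",gc,gs)
u=lambda p:(240+p[0]/5.5-.5,140+p[1]/5.5-.5)
C=plane(w,u((279,267)),.088); B=plane(w,gc,.088)
L0=plane(w,u((283,355)),.134); L1=plane(w,u((248,475)),.134)
f=lambda a,b:(np.degrees(np.arctan2(*(b-a)[1::-1])),np.hypot(*(b-a)[:2]))
print(C,B,L0,L1); print("band",f(C,B),"line",f(L0,L1),f(C,L1))
for h in (57,502): print(plane(w,u((h,267)),.088))
```

```text
green [305.20833333 218.44318182] [ 53  69  26  19 264]
[ 0.53376792 -0.00704006  0.088     ] [ 0.56743554 -0.00562813  0.088     ] [ 0.53652793 -0.00865693  0.134     ] [ 0.55172024 -0.02095436  0.134     ]
band (np.float64(2.401421465084138), np.float64(0.033697215470431995)) line (np.float64(-38.98848338745446), np.float64(0.01954566818332696)) (np.float64(-37.77817551628591), np.float64(0.022713296172229745))
[ 0.51840529 -0.04212314  0.088     ]
[0.54919391 0.0281877  0.088     ]
```

The white line starts at the axis (0.536, -0.009) and points at -39°. The band middle is at about +5° and the collar measures 77 mm, both consistent with the description. I'll turn to yaw 51° and go down in two stages.

```bash
python3 -m handwheel '[[0,0,0.008,-0.02,-7.5],[0,0,0.008,-0.05,-15.3],[0,0,0.008,-0.07,-15.3],[0,0,0.008,-0.07,-15.3]]' 20
python3 - <<'E'
from workcell import get_obs, viewer
import cv2,pickle
o=get_obs();print(o["q"],o["ee_pos"],o["tcp_rot"])
d={n:viewer.camera(n) for n in ("wrist","scene")};pickle.dump(d,open("cams2.pkl","wb"))
cv2.imwrite("pics/w2.png",d["wrist"]["color"])
E
```

```text
time: 2.05
ee_pos: [0.5336, -0.0047, 0.1776]
tcp_rot: [-179.8, 0.2, 51.3]
wrist_force: [-0.3, -0.0, 0.2]
opening: 0.0851
[-5.05917421e-01  2.27158448e+00  1.28191595e+00  8.93219681e+01
 -6.40025344e-03  3.82298430e+01] [ 0.53364124 -0.00474397  0.17761007] [-179.75915823    0.19787322   51.26467283]
```

View pics/w2.png

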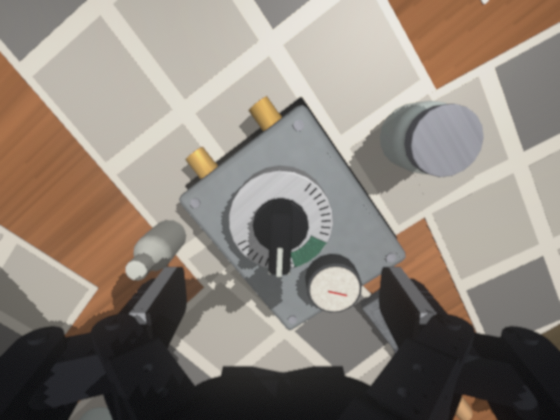

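The white line runs from (280,248) to (279,277), vertical in the image, so the bar is square to the jaws. I'll refine the axis point.

Run:
```python
import pickle
from h import *
from workcell import get_obs
d=pickle.load(open("cams2.pkl","rb"))
w=d["wrist"]; x0,y0=225,165
crop=w["color"][y0:300,x0:345]
m=((crop.min(2)>165)).astype(np.uint8); m[:75]=0
n,l,st,c=cv2.connectedComponentsWithStats(m)
for i in range(1,n):
    if st[i,4]>20: print(st[i],c[i]+[x0,y0])
b,g,r=[crop[...,i].astype(int) for i in range(3)]
n,l,s2,c2=cv2.connectedComponentsWithStats(((g-r>25)&(g>b)).astype(np.uint8)); i=1+np.argmax(s2[1:,4]); gc=c2[i]+[x0,y0]
B=plane(w,gc,.088);print("B",B)
L0=plane(w,(280.5,248),.134); L1=plane(w,(279,277),.134)
f=lambda a,b:(np.degrees(np.arctan2(*(b-a)[1::-1])),np.hypot(*(b-a)[:2]))
print(L0,L1,f(L0,L1))
C=plane(w,(281,219),.088);print("collar",C,f(C,B),f(L0,B))
cv2.imwrite("pics/w2c.png",cv2.resize(crop,None,fx=4.4,fy=4.4,interpolation=cv2.INTER_CUBIC))
```

```text
[14 77  9  7 31] [242.96774194 245.06451613]
[ 52  84   5  27 107] [279.14953271 262.12149533]
[ 86 102  34  33 928] [328.49568966 284.26724138]
[  1 115   8   8  45] [229.71111111 283.53333333]
B [ 0.56717089 -0.00687224  0.088     ]
[ 0.53752543 -0.00873745  0.134     ] [ 0.55228335 -0.02182351  0.134     ] (np.float64(-41.563854127479374), np.float64(0.019724126784019604))
collar [ 0.53437884 -0.0062326   0.088     ] (np.float64(-1.1174652259362934), np.float64(0.03279828270380006)) (np.float64(3.600151736158336), np.float64(0.02970407396679464))
```

View pics/w2c.png

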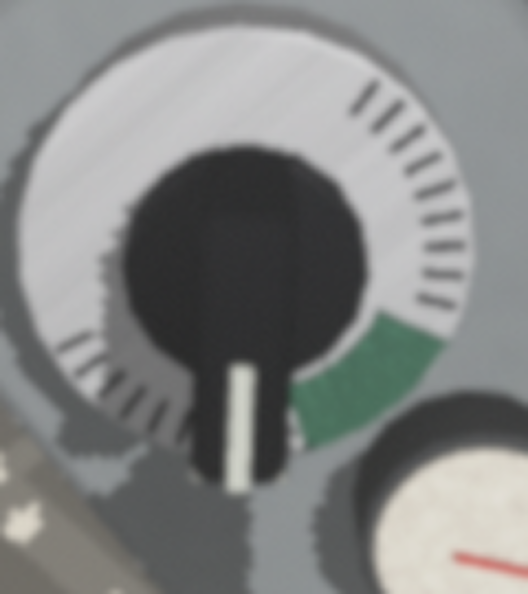

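```bash
python3 -m handwheel '[[0,0.003,-0.004,-0.03,-1],[0,0.003,-0.004,-0.055,-1],[0,0.003,-0.004,-0.074,-1],[0,0.003,-0.004,-0.074,-1],[0,0.003,-0.004,-0.074,-1]]' 20
python3 - <<'E'
from workcell import viewer
import cv2
cv2.imwrite("pics/s3.png",cv2.resize(viewer.camera("scene")["color"][170:290,230:360],None,fx=5,fy=5,interpolation=cv2.INTER_CUBIC))
E
```

```text
time: 2.65
ee_pos: [0.5385, -0.0089, 0.1087]
tcp_rot: [180.0, -0.0, 50.3]
wrist_force: [-0.1, 0.3, 0.1]
opening: 0.0857
```

View pics/s3.png

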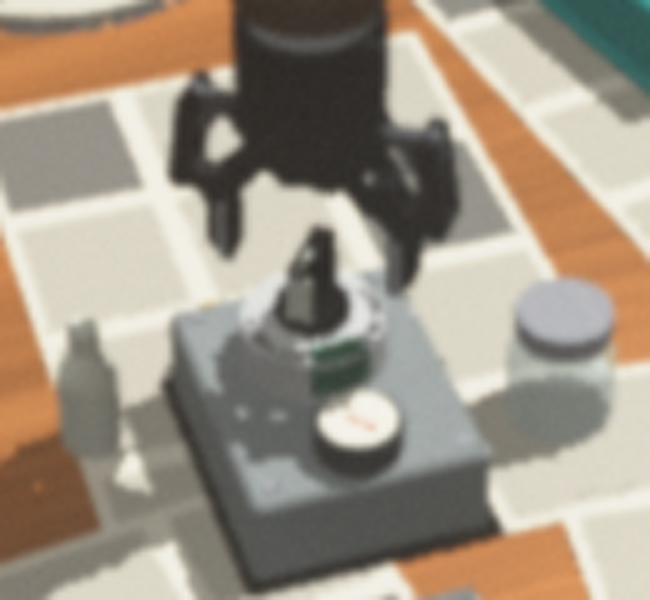

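The fingers straddle the knob bar, clear of the jar and bottle. I'll go down 5 mm and close gently.

```bash
python3 -m handwheel '[[0,-0.0015,0,-0.005,0],[0,-0.0015,0,-0.005,0],[0.5,-0.0015,0,-0.005,0],[0.7,-0.0015,0,-0.005,0],[0.75,-0.0015,0,-0.005,0]]' 20
python3 -m handwheel '[[1,0,0,0,0],[1,0,0,0,0],[1,0,0,0,0],[1,0,0,0,0]]' 20
```

```text
time: 3.2
ee_pos: [0.5373, -0.009, 0.1042]
tcp_rot: [179.9, -0.1, 50.3]
wrist_force: [0.5, 0.3, -0.3]
opening: 0.0439
time: 3.6
ee_pos: [0.5372, -0.0094, 0.1043]
tcp_rot: [179.9, -0.0, 50.3]
wrist_force: [-1.4, -3.6, 3.2]
opening: 0.0135
```

```bash
python3 -m handwheel '[[1,0,-0.0005,0,5],[1,0,-0.0005,0,10],[1,0,-0.0005,0,15],[1,0,-0.0005,0,20],[1,0,-0.0005,0,20]]' 20; python3 -c "
from workcell import get_obs;o=get_obs();print(o['torque'],o['wrist_force'],o['opening'])"
```

```text
time: 4.1
ee_pos: [0.5372, -0.0094, 0.1043]
tcp_rot: [179.9, -0.1, 70.4]
wrist_force: [-1.4, 2.2, 1.6]
opening: 0.0138
[0.39759321 0.31280973 0.08942024] [-1.36561604  2.15527612  1.58137374] 0.013786417279271221
```

```bash
python3 - <<'E'
from workcell import viewer
import cv2
d={n:viewer.camera(n)["color"] for n in ("scene","wrist")}
cv2.imwrite("pics/s4.png",cv2.resize(d["scene"][190:270,250:340],None,fx=6,fy=6,interpolation=cv2.INTER_CUBIC))
cv2.imwrite("pics/w4.png",d["wrist"])
E
python3 -m handwheel '[[1,0,0,0.001,0],[1,0,0,0.002,0],[1,0,0,0.0025,0],[1,0,0,0.0025,0]]' 20
```

```text
time: 4.6
ee_pos: [0.5371, -0.0094, 0.1061]
tcp_rot: [180.0, -0.0, 70.1]
wrist_force: [1.5, 0.8, -8.8]
opening: 0.0139
```

View pics/s4.png

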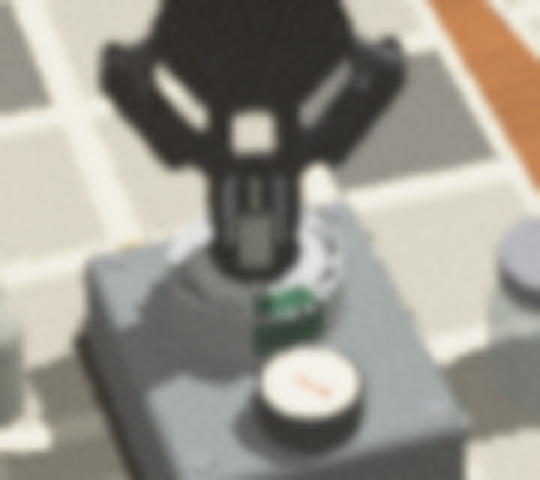

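View pics/w4.png

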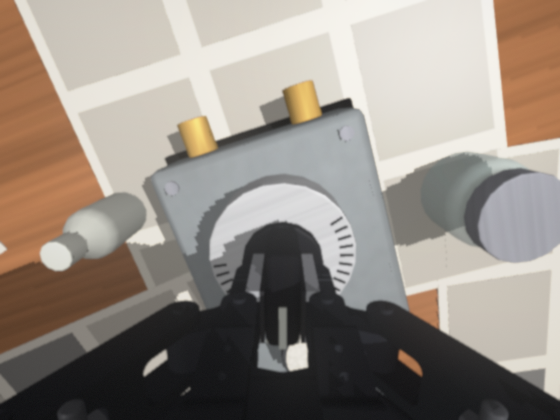

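The knob followed: the pointer is at the clockwise edge of the band. The test pull met the ring (about 9 N at 1.8 mm), so I'll ease off, turn 4° and try again.

```bash
python3 -m handwheel '[[1,0,0,-0.0018,0],[1,0,0,-0.0018,4],[1,0,0,-0.0018,4],[1,0,0,-0.0005,4],[1,0,0,0.0007,4]]' 20
```

```text
time: 5.1
ee_pos: [0.537, -0.0094, 0.1064]
tcp_rot: [180.0, -0.0, 74.0]
wrist_force: [3.8, 0.6, -11.8]
opening: 0.0138
```

```bash
python3 -m handwheel '[[1,0,0,-0.0022,0],[1,0,0,-0.0022,4],[1,0,0,-0.0022,4],[1,0,0,-0.0005,4],[1,0,0,0.0003,4]]' 20
```

```text
time: 5.6
ee_pos: [0.537, -0.0094, 0.1063]
tcp_rot: [-180.0, -0.0, 78.0]
wrist_force: [2.9, 0.8, -11.6]
opening: 0.0138
```

```bash
python3 -m handwheel '[[1,0,0,-0.0022,0],[1,0,0,-0.0022,4],[1,0,0,-0.0022,4],[1,0,0,-0.0005,4],[1,0,0,0.0003,4]]' 20
```

```text
time: 6.1
ee_pos: [0.537, -0.0094, 0.1062]
tcp_rot: [-180.0, -0.0, 81.9]
wrist_force: [4.1, 1.3, -9.7]
opening: 0.0137
```

```bash
python3 -m handwheel '[[1,0,0,-0.002,0],[1,0,0,-0.002,4],[1,0,0,-0.002,4],[1,0,0,-0.0005,4],[1,0,0,0.0004,4]]' 20
```

```text
time: 6.6
ee_pos: [0.537, -0.0094, 0.1063]
tcp_rot: [-180.0, -0.0, 85.8]
wrist_force: [4.0, 2.6, -10.2]
opening: 0.0137
```

```bash
python3 -m handwheel '[[1,0,0,-0.0021,0],[1,0,0,-0.0021,4],[1,0,0,-0.0021,4],[1,0,0,-0.0005,4],[1,0,0,0.0003,4]]' 20
```

```text
time: 7.1
ee_pos: [0.537, -0.0093, 0.1062]
tcp_rot: [-179.9, -0.0, 89.7]
wrist_force: [3.9, 2.3, -9.7]
opening: 0.0135
```

```bash
python3 -m handwheel '[[1,0,0,-0.002,0],[1,0,0,-0.002,4],[1,0,0,-0.002,4],[1,0,0,-0.0005,4],[1,0,0,0.0004,4]]' 20
```

```text
time: 7.6
ee_pos: [0.537, -0.0093, 0.1062]
tcp_rot: [-179.9, -0.0, 93.6]
wrist_force: [4.2, 1.9, -10.1]
opening: 0.0137
```

```bash
python3 -m handwheel '[[1,0,0,-0.002,0],[1,0,0,-0.002,4],[1,0,0,-0.002,4],[1,0,0,-0.0005,4],[1,0,0,0.0004,4]]' 20
```

```text
time: 8.1
ee_pos: [0.537, -0.0093, 0.1063]
tcp_rot: [-179.9, -0.0, 97.5]
wrist_force: [4.7, 2.7, -9.1]
opening: 0.0134
```

```bash
python3 -m handwheel '[[1,0,0,-0.0021,0],[1,0,0,-0.0021,4],[1,0,0,-0.0021,4],[1,0,0,-0.0005,4],[1,0,0,0.0003,4]]' 20
```

```text
time: 8.6
ee_pos: [0.537, -0.0093, 0.1063]
tcp_rot: [-179.9, -0.1, 101.4]
wrist_force: [4.2, 2.0, -8.6]
opening: 0.0136
```

```bash
python3 -m handwheel '[[1,0,0,-0.0021,0],[1,0,0,-0.0021,4],[1,0,0,-0.0021,4],[1,0,0,-0.0005,4],[1,0,0,0.0005,4]]' 20
```

```text
time: 9.1
ee_pos: [0.537, -0.0093, 0.1069]
tcp_rot: [-179.9, -0.1, 105.3]
wrist_force: [2.7, 3.3, -2.0]
opening: 0.0137
```

The knob comes up freely here (2 N, higher z). I'll pull on gently.

```bash
python3 -m handwheel '[[1,0,0,0.0008,0],[1,0,0,0.0015,0],[1,0,0,0.002,0]]' 20
```

```text
time: 9.4
ee_pos: [0.537, -0.0093, 0.1089]
tcp_rot: [-179.9, -0.1, 105.3]
wrist_force: [2.3, 2.8, -3.3]
opening: 0.0138
```

```bash
python3 -m handwheel '[[1,0,0,0.001,0],[1,0,0,0.002,0],[1,0,0,0.003,0],[1,0,0,0.0035,0]]' 20;  python3 -m handwheel '[[1,0,0,0.0008,0],[1,0,0,0.0015,0],[1,0,0,0.0015,0]]' 20
```

```text
time: 9.8
ee_pos: [0.537, -0.0093, 0.1125]
tcp_rot: [-179.9, -0.1, 105.3]
wrist_force: [1.8, 2.9, -3.3]
opening: 0.0136
time: 10.1
ee_pos: [0.537, -0.0093, 0.1142]
tcp_rot: [-179.9, -0.1, 105.3]
wrist_force: [0.7, 3.2, -0.7]
opening: 0.0136
```

```bash
python3 -m handwheel '[[1,0,0,0.0005,0],[1,0,0,0.0008,0],[1,0,0,0.0008,0]]' 20
```

```text
time: 10.4
ee_pos: [0.537, -0.0093, 0.1147]
tcp_rot: [-179.9, -0.1, 105.3]
wrist_force: [4.0, 2.9, -6.0]
opening: 0.0137
```

The stop is felt at about 10 mm of travel. I'll ease off, open and rise straight up.

```bash
python3 -m handwheel '[[1,0,0,-0.0003,0],[0.7,0,0,-0.0003,0],[0.5,0,0,-0.0003,0],[0.2,0,0,0,0],[0,0,0,0,0]]' 20;  python3 -m handwheel '[[0,0,0,0,0],[0,0,0,0,0],[0,0,0,0.02,0],[0,0,0,0.06,0],[0,0,0,0.1,0]]' 20; python3 -m handwheel '[[0,0,0,0.03,0],[0,0,0,0.05,0],[0,0,0,0.05,0]]' 20
python3 - <<'E'
from workcell import viewer
import cv2,pickle
d={n:viewer.camera(n) for n in ("scene","wrist","top")}
pickle.dump(d,open("cams5.pkl","wb"))
cv2.imwrite("pics/s5.png",cv2.resize(d["scene"]["color"][200:280,250:340],None,fx=6,fy=6,interpolation=cv2.INTER_CUBIC))
cv2.imwrite("pics/w5.png",d["wrist"]["color"])
E
```

```text
time: 10.9
ee_pos: [0.5369, -0.0094, 0.1149]
tcp_rot: [-179.9, -0.0, 105.3]
wrist_force: [-0.2, 0.3, 0.5]
opening: 0.068
time: 11.4
ee_pos: [0.5363, -0.0095, 0.2156]
tcp_rot: [-179.8, -0.1, 105.3]
wrist_force: [1.6, 0.5, 1.1]
opening: 0.0856
time: 11.7
ee_pos: [0.5372, -0.0095, 0.2687]
tcp_rot: [180.0, 0.0, 105.3]
wrist_force: [-0.3, 0.5, 0.5]
opening: 0.0855
```

View pics/s5.png

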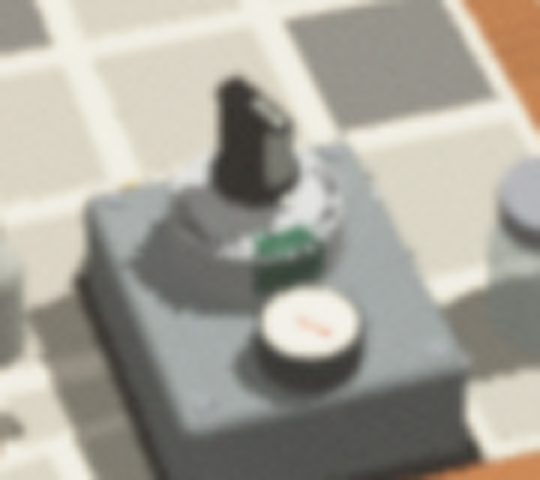

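View pics/w5.png

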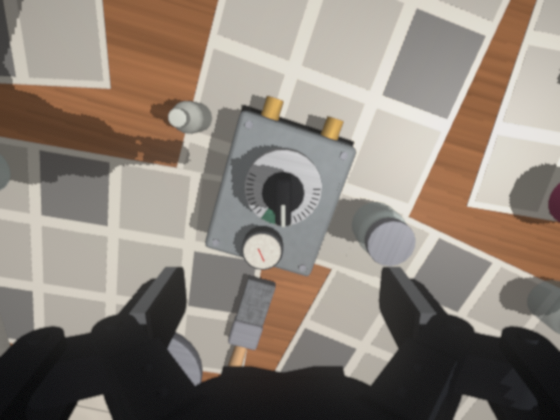

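The scene crop shows the knob standing up, with a gap between its disc and the collar, and the pointer over the anticlockwise part of the band. The wrist view shows the line at (283,215) and the band at (268,215). I'll check the height by triangulating the tip.

Run:
```python
import pickle
from h import *
d=pickle.load(open("cams5.pkl","rb")); d0=pickle.load(open("cams0.pkl","rb")); d1=pickle.load(open("cams1.pkl","rb"))
a=cv2.resize(d["wrist"]["color"][140:240,235:335],None,fx=5,fy=5,interpolation=cv2.INTER_CUBIC)
b=cv2.resize(d["scene"]["color"][205:255,270:320],None,fx=5,fy=5,interpolation=cv2.INTER_CUBIC)
o=np.zeros((500,760,3),np.uint8);o[:,:500]=a;o[:250,505:755]=b
cv2.imwrite("pics/c5.png",o)
# predicted pixel of line start/end and bar's back top corner for pulled 0 / 10 mm
A=np.array([.537,-.0093])
for z in (.134,.144):
    for r in (0,.0205,-.0205):
        p=[*(A+r*np.array([np.cos(np.radians(15.3)),np.sin(np.radians(15.3))])),z]
        w=proj(d["wrist"],p); s=proj(d["scene"],p)
        print(z,r,((w-[235,140])*5).round(),((s-[270,205])*5).round()+[505,0])
```

```text
0.134 0 [230. 305.] [615.  69.]
0.134 0.0205 [230. 417.] [639.  90.]
0.134 -0.0205 [230. 188.] [592.  48.]
0.144 0 [230. 320.] [615.  54.]
0.144 0.0205 [230. 436.] [639.  75.]
0.144 -0.0205 [230. 200.] [592.  33.]
```

View pics/c5.png

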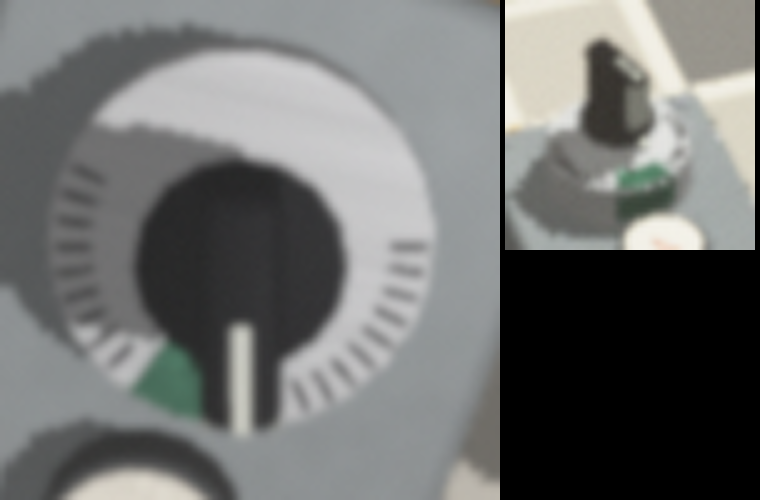

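Both views match a bar top at 144 mm: wrist line px 323–436 against 320–436 predicted, and the scene view agrees. So the knob is up 10 mm and stays there, with the robot clear. I'll hand it in.

```bash
python3 -c "
from workcell import job_done,get_obs
print(get_obs()['qd'].round(2)); print(job_done())"
```

```text
[-0.02  0.1  -0.92 -0.08 -0.    0.06]
the job is handed in; nothing more can be done
None
```

I set the grey regulator: its knob is pulled out to the stop, stays up on its own, and the gripper has let go. I handed the job in at about 12 s; no verdict was reported.

- **Turning and feeling:** I gripped the bar with 20 N and turned it anticlockwise into the green band. I then tried a gentle pull about every 4°, easing off before each turn. Nine spots met the ring, with wrist force up to about 12 N. The knob came free with the pointer about 12° past the band's middle.
- **Pulling:** It slid up at about 3 N to a firm stop, after about 10 mm of tool travel. The last reading was 6 N, and I then eased off and opened the gripper.
- **Last checks:** After release, the white line on the bar matched a height of 144 mm in the wrist view to about 1 pixel, and by eye in the scene view. That means the knob is up the full 10 mm. The pointer is over the band, about 0.2 rad from its middle.
- **Surroundings:** The gripper is about 12 cm above the knob and touches nothing. The jar and dropper beside the regulator looked undisturbed in the wrist view; I did not measure whether any of the jars, pots or bottles had shifted.
- **Small disagreements:** My readings of the band's middle differed by a few degrees because the bar partly hid it. The collar centre came out about 3 mm from the knob's axis, so I used the axis found from the white line.

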